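# Set the length stop for a shoe bar

## Task

Set the farrier's bar gauge to its long, blue stop: pull the sprung black knob up, turn it clockwise (seen from above) and let it snap fully down into the slot of the blue saddle, without wrenching its yellow pin against the slots. Then slide the steel bar along its channel until its end rests gently against the blue stop, and let go. Leave the horseshoe, the nail box and the hammer where they are.

Things in the scene. Friction and masses are not known exactly. Their poses are not given: they have to be found in the camera images.
- jig: the bar gauge fixed to the bench: green base plate spanning x -55 to 55, y -290 to +70, z 0 to 12 mm; origin at bench level on the knob's vertical turning axis. From y -270 to -100 mm its top carries the bar's channel along y, centred on x = 0, 25 mm wide between two steel rails 8 mm wide, tops at z 18 mm; the channel's floor is the plate's top
- ring: steel notch ring fixed to the jig round the knob's axis, origin and axes as the jig; radii 28 to 40 mm, level top at z 26 mm. Slots of 11 mm: towards +y (the pin starts there) and 60 degrees counter-clockwise (red setting, not wanted). A blue saddle clamped over the ring, tops level, has the wanted slot, 9 mm wide; see saddle_side for where
- saddle_side (a point): fixed mark on the ring's top, 34 mm from the axis, 60 degrees clockwise from jig +y: the middle of the range in which the blue saddle may be clamped. The saddle's slot is 46 to 74 degrees clockwise of jig +y, not measured: look or feel for it. The pin slides along the level top and its spring drops it into the slot if the knob is free to fall
- knob: sprung knob with pin and stop arms, one rigid piece turning about the jig's axis; origin on the axis, level with the jig's when fully down, 9 mm higher with the pin on the ring's top, 14 mm at most. Turns freely once lifted over 9 mm, at most 85 degrees clockwise. Axes along the jig's at the start. Spring and weight pull it down: 7.5 N when down, 10 N at 10 mm up
- grip (a point): on the knob's axis, 68 mm above its origin, in the black bar grip: 14 mm thick (knob x), 46 mm long (knob y), 48 to 80 mm above the knob's origin, flat upright sides to pinch across the thickness. Below it a hub of radius 15 mm; arms lie 30 to 36 mm above the knob's origin
- dog (a point): round lower tip of the yellow pin, 6 mm thick, under the yellow pointer arm: 34 mm from the axis along knob +y, 17 mm above the knob's origin
- blue_stop (a point): middle of the outer face of the blue stop plate, 75 mm from the axis, 26 mm above the knob's origin; plate 50 mm wide, curved about the axis, 15 to 36 mm above the origin. It stands 60 degrees counter-clockwise of knob -y, so it faces the channel after the turn. The white stop (face at 60 mm, knob -y) faces it at the start; red (48 mm) is 60 degrees clockwise of white
- bar: loose dark steel shoe bar 22 (x) x 140 (y) x 12 mm, 0.2 to 0.4 kg, lying in the channel; origin at the centre of its underside, its y towards the knob along jig +y. At the start its front end is 100 to 130 mm from the knob's axis, clear of the stops
- bar_front (a point): middle of the bar's end face nearest the knob; against the blue stop it is 75 to 77 mm from the knob's axis
- bar_rear (a point): middle of the bar's other end face, the one to push
- horseshoe: bystander: loose steel horseshoe about 130 mm across, 10 mm thick, origin under its middle
- nail_box: bystander: open cardboard box of horseshoe nails, 90 x 120 x 45 mm, origin under its middle
- hammer: bystander: hammer lying on the bench to the robot's right
Mind the look-alikes: they are no part of the job. Of the things like the bar, leave any that is brown or purple; of the rest the smaller one is meant.

How it is judged:
By the outcome, as a careful person would: the job done as asked, in the order asked, and still so for the second after the job is handed in, with the robot touching nothing.
It also fails if it takes over 61 s, if anything falls off the work surface, if the arm or the gripper's body presses on something with over 40 N, if the wrist force passes 120 N, or if a joint passes its speed limit or range.

## Robot

A 6-joint arm with a two-finger parallel gripper is mounted at the origin on the work surface. World frame = base frame: x ahead of the robot, y to its left, z up, the work surface at z = 0. Lengths are in m, angles in rad, forces in N, time in s.
With the tool pointing down it reaches from about 0.425 to 0.95 m from the base axis. Payload 3.5 kg.
Tool frame: the origin (TCP) lies midway between the tips of the shut fingers; the grasp point (between the pads) lies 19 mm behind it; z points along the fingers, y is the line along which they close (so a half turn about z gives the same grasp; the last joint's range is limited). The gripper opens to 85 mm and grips with 20 to 120 N. Pads are 22 mm wide; open, the fingers measure 114 mm over their backs; the gripper's body (76 mm by 85 mm) begins 54 mm behind the grasp point. The pads swing forward as they close: fully open they stand 13 mm farther back than shut.
Start: joints at [-1.424, 0.286, 1.577, -0, 1.279, -0.15], TCP at [0.197, -0.645, 0.231] pointing down, gripper open.
Joint ranges: [-2.77, 2.77], [-0.9, 2.22], [0.21, 2.48], [-1.53, 4.67], [0.24, 2.81], [-2.84, 2.84]. Speed limits (rad/s): [2.79, 2.79, 3.14, 3.14, 3.14, 3.14].

## Interface

Orientations are given as a unit quaternion [x, y, z, w].
In Python, from plant import ctrl gives the robot as it stands. The module is installed in compiled form; this text tells all that it offers.
- The arm moves only by the shell command python3 -m inch 'ROWS' [FORCE]. ROWS is JSON, a list of rows, each a list of 5 numbers: the closure, from 0 (fully open) to 1 (shut), then the shift along the tool's x, y, z in m, then the turn about the tool's z in degrees. A call has 1 to 5 rows; each row is the pose to reach, as a shift and turn from the pose commanded when the call began, along the tool's axes at that moment; what a row does not reach only later rows make up. A row lasts 1/12 s, in which the tool goes at most 41.7 mm and 7.16 degrees, less where a joint would pass 70% of its speed; a pose out of reach is approached as far as the arm can. A call with a gripper value outside its range is refused whole. The fingers move at their own pace and stop on an object; FORCE is the grip in N (left out, the last holds). Time passes only in rows, so rows that repeat a pose let the fingers close. It gives the time, the measured TCP pose, the force, the opening and the grip force at its end, in the units of the state.
- ctrl.get_state(): the state, without advancing time (a new reading comes with each control period).
- ctrl.read_camera(name): name is "scene" or "top"; returns a dict with "pixels" (400x640x3 uint8, red, green, blue), "depth" (400x640 float32, m along the optical axis (not along the pixel's ray), 0 where there is no reading), "fx", "fy", "cx", "cy" (pixels), "xyz" and "rotation" of the camera in the world. Camera axes: x right, y down, z forward; pixel columns grow to the right and rows downward; lengths in m; the calibration is good to about 2 mm. A picture is of the moment at which its call begins.
- ctrl.sign_off(): hands the job in; it is judged then, once.
Trained networks look in a picture, given as the dict that the camera call returned (one of the last four; its "shot" number tells which), for a name from the list of things; names that differ only in an ending like _2 or _b are one class to them, and where a whole thing is asked for, a point or a joint stands for the part that bears it (a point fixed in the world has none). Each returns a list of dicts, best first, with "score" (0 to 1); they miss things now and then, are a little off and sometimes report something else, mostly with a low value. They report only what shows in the picture. A call takes as long as a camera call. They do not tell look-alikes from the thing itself.
- ctrl.spot_in(query, picture): "at" ([column, row] in pixels, amid what is visible of it).
- ctrl.tip_of(query, picture): "at" ([column, row] in pixels: a listed point, or the origin of a listed thing).
The state is a dict: "time": time; "qpos": joint angles; "dq": joint speeds; "joint_efforts": joint torques, N m; "eef_pos": TCP position; "tcp_rot": TCP orientation; "contact_force": force on the tool from outside, world axes, zero at the start; "wrist_torque": the same for the moment, N m; "opening": opening from 0.0 (shut) to 1.0 (fully open); "finger_force": force on a finger pad.
Only numpy, scipy, OpenCV 4.12 (cv2) and the standard library are available. Lean on these libraries where they do the work, as an engineer would, in place of code of your own. Each camera call takes 0.05 s, during which the arm holds its last target. There are 200 camera calls.

## Working session

There is one attempt and no reset: what is moved stays moved. The work goes in short steps, Python scripts to look and compute and a shell command to move; the robot and the scene stay as the last step left them, time stands still between calls to the robot, and variables do not carry over. Pictures are saved under pics/ and viewed, at most 10 in all, crops included, and the job is handed in when it is done.

```bash
mkdir -p pics; cat > h.py <<'E'
import numpy as np, cv2
from plant import ctrl
def cam(n): return ctrl.read_camera(n)
def R(p):
    r=np.array(p["rotation"],float)
    if r.shape==(3,3): return r
    from scipy.spatial.transform import Rotation as Q
    return Q.from_quat(r.ravel()).as_matrix()
def ray(p,uv):
    d=np.array([(uv[0]-p["cx"])/p["fx"],(uv[1]-p["cy"])/p["fy"],1.])
    return np.array(p["xyz"]),R(p)@d
def atz(p,uv,z):
    o,d=ray(p,uv); return o+d*(z-o[2])/d[2]
def atd(p,uv):
    o,d=ray(p,uv); return o+d*p["depth"][int(round(uv[1])),int(round(uv[0]))]
def proj(p,X):
    c=R(p).T@(np.array(X)-np.array(p["xyz"])); return np.array([p["fx"]*c[0]/c[2]+p["cx"],p["fy"]*c[1]/c[2]+p["cy"]])
def save(p,f,box=None,k=1):
    im=p["pixels"][:,:,::-1]
    if box: im=im[box[1]:box[3],box[0]:box[2]]
    cv2.imwrite("pics/"+f,cv2.resize(im,None,fx=k,fy=k,interpolation=cv2.INTER_CUBIC))
E
python3 - <<'E'
from h import *
np.set_printoptions(precision=4,suppress=True)
for n in("top","scene"):
    p=cam(n); save(p,n+"0.png"); print(n,p["xyz"],p["fx"],R(p).ravel())
    for q in("jig","knob","grip","dog","saddle_side","bar","bar_front","bar_rear","blue_stop","horseshoe"):
        for r in ctrl.tip_of(q,p)[:4]:
            print(q,round(r["score"],2),np.round(r["at"],1),atd(p,r["at"]))
E
```

```text
top [ 0.2723 -0.0755  1.6139] 450.915574504033 [-0.0196 -0.9827  0.1844 -0.9998  0.0188 -0.0062  0.0026 -0.1844 -0.9828]
jig 0.76 [272.5 214.3] [0.5434 0.0988 0.045 ]
knob 0.51 [275.1 213.2] [0.5462 0.089  0.051 ]
grip 0.75 [270.5 212.3] [0.5508 0.1059 0.0448]
dog 0.59 [267.8 213.3] [0.553  0.1194 0.0124]
saddle_side 0.9 [267.7 205.9] [0.5793 0.1193 0.0172]
saddle_side 0.72 [270.3 211.8] [0.5525 0.1066 0.0451]
bar 0.86 [286.1 154.3] [0.7706 0.052  0.0198]
bar 0.77 [325.  270.4] [ 0.3449 -0.0826  0.0173]
bar 0.67 [343.2 212.2] [ 0.5505 -0.152   0.0204]
bar 0.64 [325.4 210.9] [ 0.5571 -0.0882  0.0165]
bar_front 0.89 [291.6 126.6] [0.8786 0.0313 0.0168]
bar_front 0.67 [302.8 213.2] [ 0.5508 -0.0067  0.0134]
bar_front 0.63 [345.2 247.2] [ 0.4268 -0.1567 -0.0014]
bar_front 0.49 [348.5 151.4] [ 0.7799 -0.1782  0.0121]
bar_rear 0.81 [344.7 214.9] [ 0.5425 -0.1577  0.0086]
bar_rear 0.72 [300.4 285.8] [0.2933 0.0041 0.0201]
bar_rear 0.7 [326.8 180.3] [ 0.6725 -0.0957  0.0076]
bar_rear 0.63 [284.7 177.4] [0.6874 0.0588 0.0038]
blue_stop 0.72 [269.5 202.6] [0.5888 0.1114 0.0294]
blue_stop 0.51 
[... 735 characters left out ...]
1427  0.0109]
bar 0.89 [304.3 215.7] [ 0.5595 -0.099   0.0189]
bar 0.87 [309.7 165.4] [ 0.3557 -0.0843  0.0199]
bar_front 0.89 [284.2 178.2] [ 0.3984 -0.1712  0.0035]
bar_front 0.72 [350.  319.5] [0.8872 0.0329 0.0021]
bar_front 0.67 [332.6 212.3] [ 0.5437 -0.0089  0.0142]
bar_front 0.62 [274.3 282.7] [ 0.7793 -0.1825  0.003 ]
bar_rear 0.97 [334.3 153.1] [0.2978 0.0017 0.0171]
bar_rear 0.83 [285.1 208.2] [ 0.5264 -0.1619  0.0117]
bar_rear 0.69 [359.5 257.7] [0.7055 0.068  0.0162]
bar_rear 0.67 [299.7 248.6] [ 0.6751 -0.1108  0.0162]
blue_stop 0.63 [358.  232.1] [0.6234 0.0672 0.0258]
horseshoe 0.67 [453.6 223.1] [ 0.5753  0.376  -0.0006]
horseshoe 0.37 [330.6 213.1] [ 0.5535 -0.0157  0.0248]
```

View pics/top0.png

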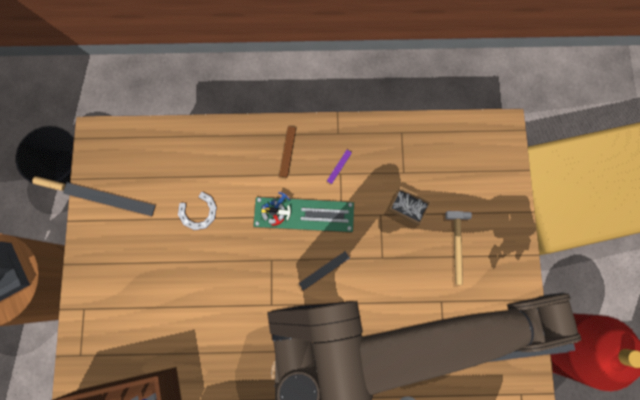

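View pics/scene0.png

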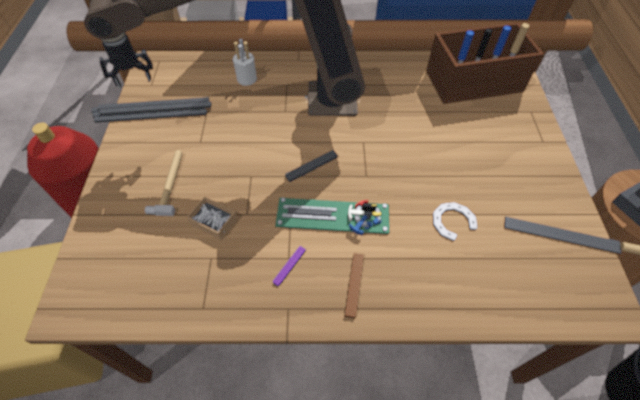

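The four bar-like things, by scene pixels, are brown (355,285), purple (290,266), loose dark (312,165, about 200 mm long) and the dark one in the jig's channel (308,213). Brown and purple are excluded. Of the two dark ones, the smaller is the one in the channel, about 140 mm long. Next I'll fit the jig pose and check an enlarged crop.

```bash
python3 - <<'E'
from h import *
np.set_printoptions(precision=4,suppress=True)
for n,box in(("top",(245,180,365,245)),("scene",(265,150,400,245))):
    p=cam(n); np.save(n+"1.npy",p["pixels"])
    save(p,n+"1.png",box,6 if n=="top" else 5.9)
    hsv=cv2.cvtColor(p["pixels"],cv2.COLOR_RGB2HSV)
    m=cv2.inRange(hsv,(60,80,30),(90,255,255))
    k,l,s,c=cv2.connectedComponentsWithStats(m); 
    m=np.zeros_like(m)
    x0,y0,x1,y1=box; sub=cv2.inRange(hsv,(60,80,30),(90,255,255))[y0:y1,x0:x1]
    v,u=np.nonzero(sub); P=np.array([atz(p,(a+x0,b+y0),.012)[:2] for a,b in zip(u,v)],np.float32)
    r=cv2.minAreaRect(P*1000); print(n,len(P),r,cv2.boxPoints(r))
E
```

```text
top 1451 ((548.0689697265625, -9.733428955078125), (351.23895263671875, 103.69035339355469), 85.85765838623047) [[ 483.6734 -181.1491]
 [ 587.0929 -188.6391]
 [ 612.4645  161.6823]
 [ 509.045   169.1723]]
scene 1339 ((552.6491088867188, -9.721450805664062), (348.6804504394531, 105.0120620727539), 85.8422622680664) [[ 487.6411 -179.796 ]
 [ 592.3768 -187.4097]
 [ 617.6571  160.3531]
 [ 512.9214  167.9668]]
```

View pics/top1.png

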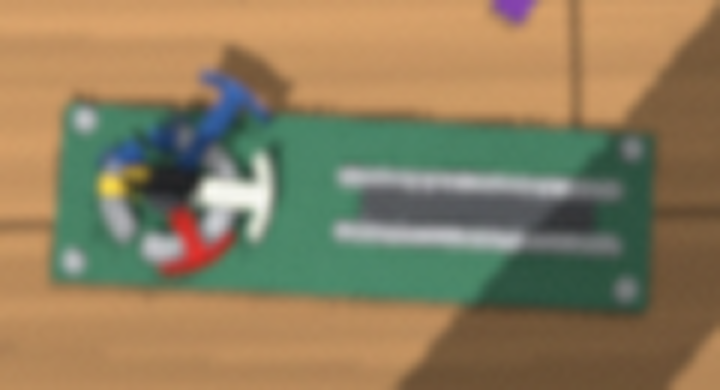

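View pics/scene1.png

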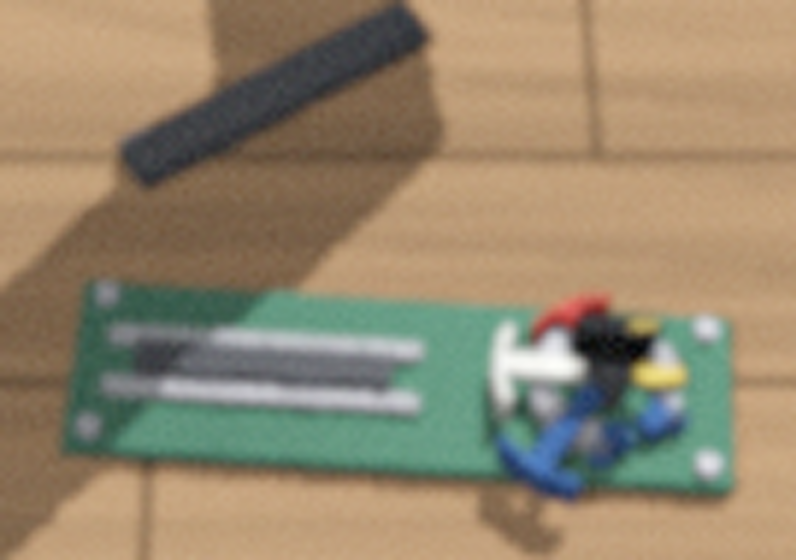

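The crop confirms it: the bar in the channel (top crop 360-600, 210) is the one meant. The saddle's two blue cheeks show at about (120,157) and (160,137) in the same crop.

```bash
cat >> h.py <<'E'
from scipy.spatial.transform import Rotation as Q
A=np.array([.5583,.1000]); YAW=-4.14
def jig(x,y,z,A=A):
    c,s=np.cos(np.radians(YAW)),np.sin(np.radians(YAW)); return np.array([A[0]+c*x-s*y,A[1]+s*x+c*y,z])
def tojig(P,A=A):
    c,s=np.cos(np.radians(YAW)),np.sin(np.radians(YAW)); d=np.array(P)[:2]-A; return np.array([c*d[0]+s*d[1],-s*d[0]+c*d[1]])
def st():
    s=ctrl.get_state(); M=Q.from_quat(s["tcp_rot"]).as_matrix(); return s,M
def goto(X):
    s,M=st(); print("t",s["time"],"eef",np.round(s["eef_pos"],4),"q",np.round(s["qpos"],3),"F",np.round(s["contact_force"],1),"T",np.round(s["wrist_torque"],2),"open",s["opening"],s["finger_force"])
    print("tool shift mm",np.round(1000*M.T@(np.array(X)-s["eef_pos"]),1)," tool y heading",np.degrees(np.arctan2(M[1,1],M[0,1])).round(2),"tool z",np.round(M[:,2],4))
E
python3 - <<'E'
from h import *
np.set_printoptions(precision=4,suppress=True)
goto(jig(0,0,.13))
for n,box,dA in(("top",(245,180,365,245),-.0023),("scene",(265,150,400,245),.0023)):
    p=cam(n); x0,y0,x1,y1=box; hsv=cv2.cvtColor(p["pixels"],cv2.COLOR_RGB2HSV)
    m=cv2.inRange(hsv,(100,110,40),(130,255,255))
    H=np.zeros(40)
    for v,u in zip(*np.nonzero(m)):
        if x0<=u<x1 and y0<=v<y1:
            j=tojig(atz(p,(u,v),.026),A+[dA,0])*1000; r=np.hypot(*j); a=np.degrees(np.arctan2(j[0],j[1]))
            if 20<r<50 and 20<a<105: print(n,(u,v),p["pixels"][v,u],"jig",j.round(0),"r%.0f a%.0f"%(r,a))
E
```

```text
t 1.2 eef [ 0.1975 -0.6455  0.2313] q [-1.424  0.286  1.577  0.     1.279 -0.15 ] F [ 0.4 -0.6 -0.1] T [ 0.04 -0.04  0.01] open 0.9992136506520162 0.0
tool shift mm [ 563.1 -607.4  101.3]  tool y heading -72.99 tool z [ 0. -0. -1.]
top (np.int64(271), np.int64(201)) [ 47  85 103] jig [39.  9.] r40 a77
top (np.int64(272), np.int64(201)) [42 71 90] jig [39.  6.] r39 a82
top (np.int64(273), np.int64(201)) [48 68 90] jig [39.  2.] r39 a87
top (np.int64(270), np.int64(202)) [ 50  89 118] jig [35. 13.] r37 a70
top (np.int64(271), np.int64(202)) [ 39  73 109] jig [35.  9.] r36 a76
top (np.int64(272), np.int64(202)) [36 62 98] jig [35.  5.] r36 a81
top (np.int64(273), np.int64(202)) [ 45  65 100] jig [35.  2.] r35 a87
top (np.int64(270), np.int64(203)) [ 42  76 102] jig [31. 12.] r34 a69
top (np.int64(271), np.int64(203)) [ 34  64 101] jig [31.  9.] r33 a75
top (np.int64(272), np.int64(203)) [32 58 96] jig [32.  5.] r32 a81
top (np.int64(273), np.int64(203)) [41 62 97] jig [32.  2.] r32 a87
top (np.int64(265), np.int64(204)) [ 52  95 126] jig [27. 30.] r40 a42
top (np.int64(266), np.int64(20
[... 4948 characters left out ...]
71), np.int64(225)) [ 46  76 104] jig [37. 12.] r39 a73
scene (np.int64(369), np.int64(226)) [41 62 89] jig [41.  5.] r41 a83
scene (np.int64(370), np.int64(226)) [44 69 89] jig [41.  8.] r42 a78
scene (np.int64(366), np.int64(227)) [ 58  77 105] jig [45. -4.] r45 a95
scene (np.int64(367), np.int64(227)) [ 56  74 106] jig [45. -1.] r45 a91
scene (np.int64(368), np.int64(227)) [ 51  75 100] jig [45.  2.] r45 a87
scene (np.int64(369), np.int64(227)) [50 75 90] jig [44.  5.] r45 a83
scene (np.int64(365), np.int64(228)) [51 77 98] jig [49. -7.] r49 a98
scene (np.int64(366), np.int64(228)) [ 46  75 102] jig [49. -4.] r49 a94
scene (np.int64(367), np.int64(228)) [ 52  79 104] jig [48. -1.] r48 a91
```

```bash
python3 -m inch '[[0,0.028,-0.030,0,0],[0,0.056,-0.061,0,0],[0,0.085,-0.092,0,0],[0,0.113,-0.122,0,0],[0,0.141,-0.152,0,0]]'
python3 -m inch '[[0,0.028,-0.030,0,0],[0,0.056,-0.061,0,0],[0,0.085,-0.092,0,0],[0,0.113,-0.122,0,0],[0,0.141,-0.152,0,0]]'
python3 -m inch '[[0,0.028,-0.030,0,0],[0,0.056,-0.061,0,0],[0,0.085,-0.092,0,0],[0,0.113,-0.122,0,0],[0,0.141,-0.152,0,0]]'
python3 -m inch '[[0,0.028,-0.030,0,-7],[0,0.056,-0.061,0,-14],[0,0.085,-0.092,0,-21],[0,0.113,-0.122,0,-28],[0,0.141,-0.152,0,-35]]'
python3 -m inch '[[0,0,0,0.01,-7],[0,0,0,0.02,-14],[0,0,0,0.03,-21],[0,0,0,0.04,-28],[0,0,0,0.05,-33.85]]'
python3 -c "
from h import *
goto(jig(0,0,.051))
p=cam('scene');save(p,'s2.png',(300,130,440,250),5.5)
p=cam('top');print([ (r['score'],np.round(r['at'],1)) for r in ctrl.tip_of('grip',p)[:2]])"
```

```text
time: 1.72
eef_pos: [0.2883, -0.4571, 0.2313]
tcp_rot: [0.989, 0.148, 0.0, 0.0]
contact_force: [0.7, 0.2, -0.8]
opening: 1.0
finger_force: 0.0
time: 2.13
eef_pos: [0.3786, -0.2704, 0.2317]
tcp_rot: [0.989, 0.148, 0.0, 0.0]
contact_force: [-0.1, -0.3, -0.5]
opening: 1.001
finger_force: 0.0
time: 2.55
eef_pos: [0.4691, -0.0837, 0.2318]
tcp_rot: [0.989, 0.148, 0.001, 0.0]
contact_force: [-0.1, -0.3, -0.6]
opening: 1.0
finger_force: 0.0
time: 2.97
eef_pos: [0.5596, 0.1031, 0.2317]
tcp_rot: [0.897, 0.441, 0.0, 0.0]
contact_force: [0.7, -0.3, 0.3]
opening: 0.999
finger_force: 0.0
time: 3.38
eef_pos: [0.559, 0.1012, 0.1809]
tcp_rot: [0.73, 0.683, 0.0, 0.0]
contact_force: [0.0, 0.2, -0.0]
opening: 0.999
finger_force: 0.0
t 3.3833 eef [0.559  0.1012 0.1809] q [ 1.000e-03  9.900e-02  1.889e+00 -0.000e+00  1.153e+00  6.700e-02] F [ 0.   0.2 -0. ] T [-0.   -0.04  0.04] open 0.9992980106714223 0.0
tool shift mm [ -1.2  -0.6 129.9]  tool y heading -3.79 tool z [ 2.e-04 -0.e+00 -1.e+00]
[(0.73, array([196., 208.])), (0.72, array([270.9, 208.2]))]
```

View pics/s2.png

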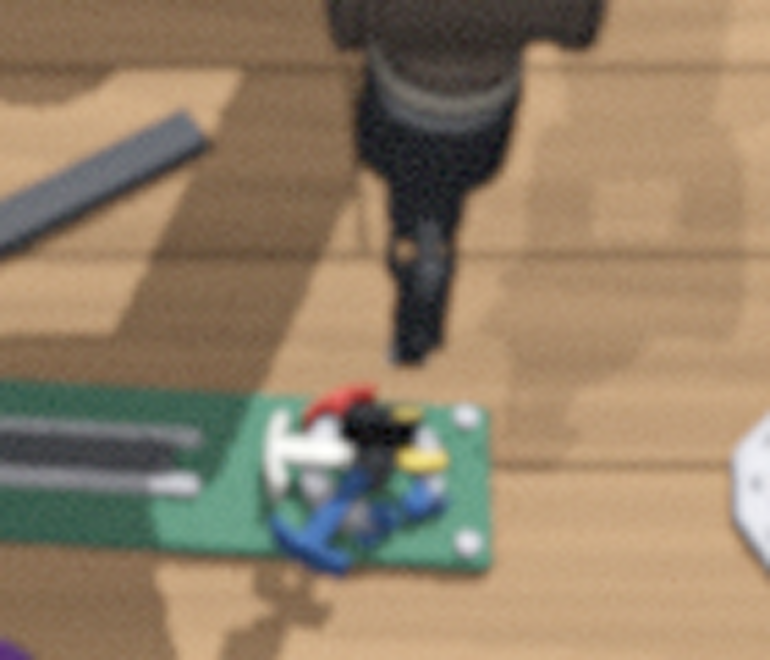

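```bash
python3 -m inch '[[0,-0.001,0,0.04,0.35],[0,-0.001,0,0.08,0.35],[0,-0.001,0,0.11,0.35],[0,-0.001,0,0.13,0.35],[0.5,-0.001,0,0.13,0.35]]' 20
python3 -m inch '[[0.75,0,0,0,0],[0.8,0,0,0,0],[0.85,0,0,0,0],[1,0,0,0,0],[1,0,0,0,0]]' 20
python3 -c "
from h import *
goto(jig(0,0,.051))"
```

```text
time: 3.95
eef_pos: [0.5555, 0.0998, 0.047]
tcp_rot: [0.735, 0.678, -0.003, -0.003]
contact_force: [-0.0, -0.7, -0.9]
opening: 0.887
finger_force: 0.0
time: 4.37
eef_pos: [0.5588, 0.1, 0.0532]
tcp_rot: [0.734, 0.679, -0.0, -0.0]
contact_force: [-11.4, 0.5, 17.8]
opening: 0.158
finger_force: 23.9
t 4.3667 eef [0.5588 0.1    0.0532] q [-0.002  0.268  1.957  0.     0.917  0.077] F [-11.4   0.5  17.8] T [0.06 1.81 0.03] open 0.15803231525537978 23.933250904083252
tool shift mm [-0.1 -0.5  2.2]  tool y heading -4.51 tool z [-1.2e-03  2.0e-04 -1.0e+00]
```

```bash
python3 -m inch '[[1,0,-0.001,-0.002,0],[1,0,-0.0015,-0.003,0],[1,0,-0.0015,-0.003,0]]' 40
python3 -c "
from h import *
goto(jig(0,0,.051))"
python3 -m inch '[[1,0,0,-0.003,0],[1,0,0,-0.005,0],[1,0,0,-0.005,0]]' 40
python3 -c "
from h import *
goto(jig(0,0,.051))"
```

```text
time: 4.62
eef_pos: [0.558, 0.1, 0.0541]
tcp_rot: [0.734, 0.679, 0.001, 0.001]
contact_force: [4.2, -0.1, -6.7]
opening: 0.156
finger_force: 40.5
t 4.6167 eef [0.558  0.1    0.0541] q [-0.002  0.263  1.962  0.     0.914  0.077] F [ 4.2 -0.1 -6.7] T [ 0.08 -0.89  0.04] open 0.1560279361870443 40.50244331359863
tool shift mm [0.  0.2 3.1]  tool y heading -4.51 tool z [ 3.1e-03  1.0e-04 -1.0e+00]
time: 4.87
eef_pos: [0.5579, 0.1, 0.0592]
tcp_rot: [0.734, 0.679, 0.001, 0.0]
contact_force: [4.9, 0.8, -8.8]
opening: 0.155
finger_force: 40.3
t 4.8667 eef [0.5579 0.1    0.0592] q [-0.002  0.256  1.959  0.     0.925  0.077] F [ 4.9  0.8 -8.8] T [ 0.06 -1.07 -0.02] open 0.15497866259327045 40.30129551887512
tool shift mm [0.  0.4 8.2]  tool y heading -4.51 tool z [ 1.6e-03  1.0e-04 -1.0e+00]
```

```bash
python3 -m inch '[[1,0,0.0004,-0.002,0],[1,0,0.0004,-0.004,0],[1,0,0.0004,-0.0062,0],[1,0,0.0004,-0.0062,0]]' 40
python3 -c "
from h import *
goto(jig(0,0,.051))"
python3 -m inch '[[1,0,0,0,4],[1,0,0,0,10],[1,0,0,0,15],[1,0,0,0,20],[1,0,0,0,20]]' 40
python3 -c "
from h import *
goto(jig(0,0,.051))"
```

```text
time: 5.2
eef_pos: [0.5579, 0.1, 0.0651]
tcp_rot: [0.734, 0.679, 0.0, 0.0]
contact_force: [4.8, 0.1, -9.8]
opening: 0.155
finger_force: 40.1
t 5.2 eef [0.5579 0.1    0.0651] q [-0.002  0.247  1.957  0.     0.937  0.077] F [ 4.8  0.1 -9.8] T [ 0.12 -1.18  0.06] open 0.154525336817871 40.09158968925476
tool shift mm [ 0.   0.4 14.1]  tool y heading -4.5 tool z [ 7.e-04  1.e-04 -1.e+00]
time: 5.62
eef_pos: [0.5576, 0.1, 0.0647]
tcp_rot: [0.842, 0.54, 0.0, -0.0]
contact_force: [5.0, 0.9, -10.3]
opening: 0.156
finger_force: 40.1
t 5.6167 eef [0.5576 0.1    0.0647] q [-0.002  0.247  1.958  0.     0.937  0.429] F [  5.    0.9 -10.3] T [ 0.09 -1.17 -0.01] open 0.15561111952028722 40.12825012207031
tool shift mm [ 0.3  0.6 13.7]  tool y heading -24.68 tool z [-0.e+00  1.e-04 -1.e+00]
```

```bash
python3 -m inch '[[1,0,0,0,6],[1,0,0,0,12],[1,0,0,0,18],[1,0,0,0,24],[1,0,0,0,30]]' 40
python3 -m inch '[[1,0,0,0,5],[1,0,0,0,10.5],[1,0,0,0,10.5],[1,0,0,0,10.5]]' 40
python3 -c "
from h import *
goto(jig(0,0,.051))
p=cam('scene');save(p,'s3.png',(310,160,430,250),6.4)"
```

```text
time: 6.03
eef_pos: [0.5573, 0.1001, 0.0646]
tcp_rot: [0.953, 0.302, -0.0, -0.0]
contact_force: [4.1, 1.4, -10.5]
opening: 0.156
finger_force: 40.1
time: 6.37
eef_pos: [0.5572, 0.1002, 0.0647]
tcp_rot: [0.976, 0.218, -0.001, -0.0]
contact_force: [3.7, 0.9, -10.5]
opening: 0.155
finger_force: 40.1
t 6.3667 eef [0.5572 0.1002 0.0647] q [-1.000e-03  2.470e-01  1.958e+00  0.000e+00  9.380e-01  1.130e+00] F [  3.7   0.9 -10.5] T [ 0.2  -0.91  0.02] open 0.15454803438926626 40.123942494392395
tool shift mm [ 0.9  0.6 13.7]  tool y heading -64.87 tool z [-1.3e-03  4.0e-04 -1.0e+00]
```

View pics/s3.png

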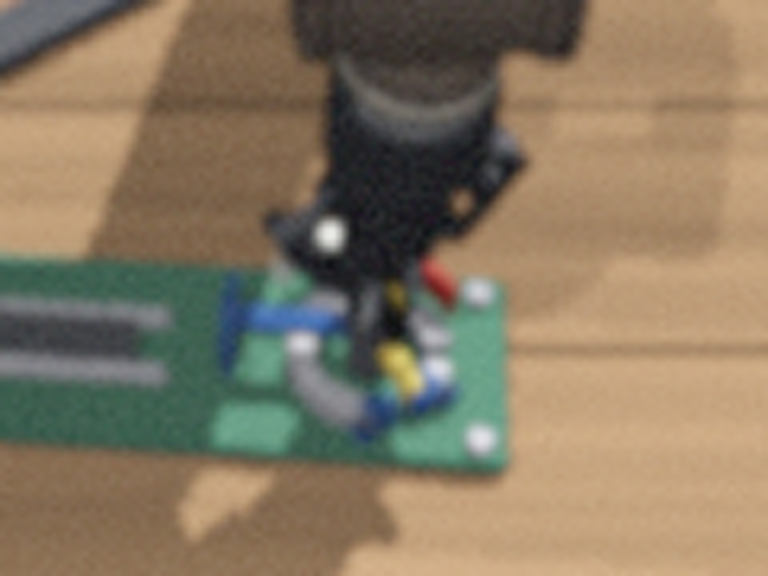

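The picture shows the yellow pin at (410,390), just above the gap between the blue cheeks at (374,415) and (435,395). I'll probe downward.

```bash
python3 -m inch '[[1,0,0,0.001,0],[1,0,0,0.002,0],[1,0,0,0.003,0],[1,0,0,0.0035,0],[1,0,0,0.0035,0]]' 40
python3 -c "
from h import *
goto(jig(0,0,.051))"
```

```text
time: 6.83
eef_pos: [0.5573, 0.1002, 0.0617]
tcp_rot: [0.976, 0.217, -0.001, -0.0]
contact_force: [2.6, 1.7, -10.1]
opening: 0.156
finger_force: 40.2
t 6.8333 eef [0.5573 0.1002 0.0617] q [-1.000e-03  2.520e-01  1.958e+00  0.000e+00  9.320e-01  1.132e+00] F [  2.6   1.7 -10.1] T [ 0.35 -0.61  0.01] open 0.15564935931838947 40.2325701713562
tool shift mm [ 0.8  0.6 10.7]  tool y heading -64.98 tool z [-1.3e-03  3.0e-04 -1.0e+00]
```

```bash
python3 -m inch '[[1,0,0,0.001,0],[1,0,0,0.002,0],[1,0,0,0.0025,0],[1,0,0,0.0025,0]]' 40
python3 -c "
from h import *
goto(jig(0,0,.051))"
```

```text
time: 7.17
eef_pos: [0.5574, 0.1001, 0.0593]
tcp_rot: [0.976, 0.216, -0.001, -0.0]
contact_force: [1.8, 2.9, -9.2]
opening: 0.157
finger_force: 40.3
t 7.1667 eef [0.5574 0.1001 0.0593] q [-0.002  0.256  1.959  0.     0.928  1.133] F [ 1.8  2.9 -9.2] T [ 0.48 -0.35  0.04] open 0.15662800349287737 40.319169759750366
tool shift mm [0.8 0.5 8.3]  tool y heading -65.0 tool z [-1.1e-03  3.0e-04 -1.0e+00]
```

```bash
python3 -m inch '[[1,0,0,0.001,0],[1,0,0,0.002,0],[1,0,0,0.0035,0],[1,0,0,0.0035,0]]' 40
python3 -c "
from h import *
goto(jig(0,0,.051))"
```

```text
time: 7.5
eef_pos: [0.5574, 0.1001, 0.0557]
tcp_rot: [0.976, 0.216, -0.0, -0.0]
contact_force: [0.4, 2.6, -8.1]
opening: 0.156
finger_force: 40.4
t 7.5 eef [0.5574 0.1001 0.0557] q [-0.002  0.261  1.96   0.     0.921  1.133] F [ 0.4  2.6 -8.1] T [ 0.55 -0.17  0.02] open 0.15592081665330693 40.446181297302246
tool shift mm [0.8 0.5 4.7]  tool y heading -65.0 tool z [-9.e-04  3.e-04 -1.e+00]
```

```bash
python3 -m inch '[[0.7,0,0,0,0],[0.5,0,0,0,0],[0.3,0,0,0,0],[0,0,0,0,0],[0,0,0,0,0]]' 40
python3 -m inch '[[0,0,0,-0.03,0],[0,0,0,-0.07,0],[0,0,0,-0.1,0],[0,0,0,-0.1,0]]' 40
python3 -c "
from h import *
goto(jig(0,0,.051))
p=cam('scene');print(p['fx']);save(p,'s4.png',(270,160,430,250),4.9)
for q in ('bar_rear','bar_front','dog','grip'):
  for r in ctrl.tip_of(q,p)[:4]:
    X=atz(p,r['at'],{'grip':.068,'dog':.02}.get(q,.018)); print(q,round(r['score'],2),np.round(r['at'],1),tojig(X).round(4))
"
```

```text
time: 7.92
eef_pos: [0.5587, 0.0997, 0.0571]
tcp_rot: [0.976, 0.216, 0.001, 0.0]
contact_force: [0.5, 0.8, 0.2]
opening: 0.851
finger_force: 0.0
time: 8.25
eef_pos: [0.5627, 0.0999, 0.1647]
tcp_rot: [0.976, 0.217, 0.007, 0.002]
contact_force: [1.6, -0.4, 1.6]
opening: 1.001
finger_force: 0.0
t 8.25 eef [0.5627 0.0999 0.1647] q [-0.002  0.117  1.902 -0.     1.108  1.133] F [ 1.6 -0.4  1.6] T [ 0.05 -0.03  0.03] open 1.000924835871932 0.0
tool shift mm [ -5.4  -2.6 113.6]  tool y heading -64.99 tool z [ 1.480e-02 -3.000e-04 -9.999e-01]
418.00207320811774
bar_rear 0.93 [334.7 154. ] [-0.2479 -0.1152]
bar_rear 0.91 [302.6 250.7] [ 0.1391 -0.1923]
bar_rear 0.78 [283.9 208.9] [-0.006  -0.2661]
bar_rear 0.73 [217.2 219.2] [ 0.0477 -0.4717]
bar_front 0.93 [350.2 315.9] [ 0.3283 -0.0438]
bar_front 0.9 [283.6 177.3] [-0.1326 -0.2823]
bar_front 0.66 [276.8 282.4] [ 0.2457 -0.2566]
bar_front 0.53 [332.2 216.1] [ 0.0102 -0.1101]
dog 0.81 [371.6 224.5] [0.0335 0.0142]
grip 0.97 [369.5 205.9] [-0.0036  0.0027]
```

View pics/s4.png

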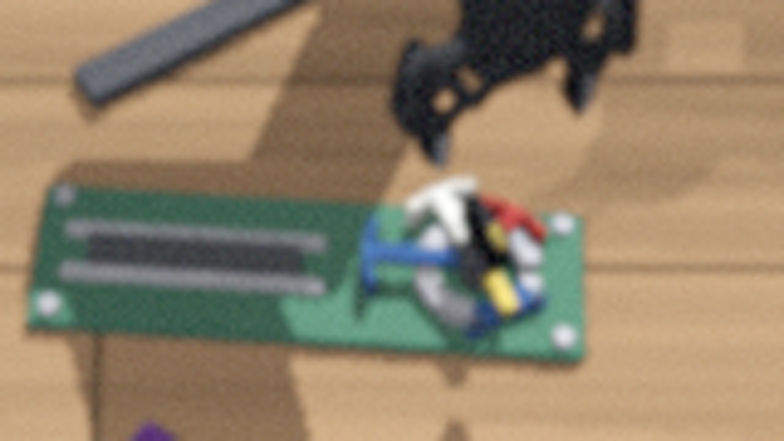

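The knob sits in the saddle slot, and the blue stop at (372,255) in the crop faces the channel. The bar spans (90,245) to (303,258), so its rear is at about y -0.25. Next I'll check the knob height and plan the push.

```bash
python3 -m inch '[[1,0,0,0,6],[1,0,0,0,12],[1,0,0,0,18],[1,0,0,0,24],[1,0,0,0,29.14]]' 60
python3 -c "
from h import *
goto(jig(-.0005,-.295,.10))
p=cam('scene')
for r in ctrl.tip_of('grip',p)[:1]:
  u,v=map(int,r['at']); Z=[(atd(p,(a,b))[2],tojig(atd(p,(a,b)))) for a in range(u-8,u+9) for b in range(v-8,v+9)]
  z=np.array([k[0] for k in Z if np.hypot(*k[1])<.03]); print('top heights',np.sort(z)[-12:].round(4))
for f in ((288.4,210),(331.8,213)): print(tojig(atz(p,f,.02)).round(4))
"
```

```text
time: 8.92
eef_pos: [0.5565, 0.0999, 0.1537]
tcp_rot: [0.999, -0.039, -0.002, 0.0]
contact_force: [-0.2, 1.1, -0.6]
opening: 0.297
finger_force: 0.0
t 8.9167 eef [0.5565 0.0999 0.1537] q [-0.002  0.126  1.913 -0.     1.107  1.646] F [-0.2  1.1 -0.6] T [ 0.02 -0.02 -0.04] open 0.2970603969438657 0.0
tool shift mm [  3.  294.8  53.8]  tool y heading -94.42 tool z [-4.3e-03 -1.0e-04 -1.0e+00]
top heights [0.0828 0.0829 0.0831 0.0831 0.0832 0.0832 0.084  0.0844 0.0844 0.0846
 0.0854 0.0858]
[-0.0015 -0.251 ]
[-1.00e-04 -1.12e-01]
```

```bash
python3 -m inch '[[1,0,0.04,0,0],[1,0,0.08,0,0],[1,0.001,0.12,0,0],[1,0.002,0.16,0,0],[1,0.003,0.20,0,0]]'
python3 -m inch '[[1,0,0.04,0.01,0],[1,0,0.08,0.02,0],[1,0,0.095,0.035,0],[1,0,0.095,0.05,0],[1,0,0.095,0.05,0]]'
python3 -c "
from h import *
goto(jig(-.0005,-.295,.021))
for n in ('scene','top'):
  p=cam(n)
  def hs(x,y,z,r):
    u=proj(p,jig(x,y,z)); out=[]
    for a in range(int(u[0])-12,int(u[0])+13):
      for b in range(int(u[1])-12,int(u[1])+13):
        X=atd(p,(a,b)); j=tojig(X)-[x,y]
        if abs(j[0])<r and abs(j[1])<r: out.append(X[2])
    return np.sort(out)
  k=hs(0,0,.08,.012); print(n,'plate',np.median(hs(-.035,-.08,.012,.012)),'knob',k[len(k)//2:].round(4))
"
```

```text
time: 9.43
eef_pos: [0.5453, -0.1011, 0.1548]
tcp_rot: [0.999, -0.034, -0.001, -0.0]
contact_force: [0.4, 0.4, 0.7]
opening: 0.003
finger_force: 0.0
time: 9.85
eef_pos: [0.5365, -0.1945, 0.1014]
tcp_rot: [0.999, -0.036, -0.004, -0.002]
contact_force: [-1.2, 0.6, -1.2]
opening: -0.002
finger_force: 0.0
t 9.85 eef [ 0.5365 -0.1945  0.1014] q [-0.526  0.207  1.928  0.     1.016  1.118] F [-1.2  0.6 -1.2] T [0.02 0.01 0.06] open -0.0017755069520191266 0.0
tool shift mm [ 0.7  0.  80.3]  tool y heading -94.16 tool z [-0.0075  0.0044 -1.    ]
scene plate 0.013510233022150486 knob [0.063  0.0678 0.0689 0.0698 0.07   0.0702 0.0709 0.0714 0.0719 0.0722
 0.0732 0.0751 0.076  0.0787 0.079  0.0792 0.0794 0.0799 0.0799 0.08
 0.08   0.0802 0.0803 0.0803 0.0805 0.0806 0.0807 0.0808 0.0813 0.0817
 0.082  0.0821 0.0826 0.0826 0.0832 0.0832 0.0833 0.0834 0.0837 0.084
 0.0845 0.0846 0.0849 0.0856]
top plate 0.011983528315386516 knob [0.0752 0.0763 0.0766 0.077  0.0779 0.0783 0.0786 0.0791 0.0795 0.0797
 0.0801 0.0803 0.0805 0.0807 0.0808 0.0811 0.0817 0.0819 0.0834 0.0843
 0.0844 0.0846 0.0847]
```

```bash
python3 -m inch '[[1,0.0007,0,0.03,0],[1,0.0007,0,0.055,0],[1,0.0007,0,0.07,0],[1,0.0007,0,0.08,0],[1,0.0007,0,0.08,0]]'
python3 -m inch '[[1,0,-0.005,0,0],[1,0,-0.010,0,0],[1,0,-0.015,0,0],[1,0,-0.020,0,0],[1,0,-0.020,0,0]]'
python3 -m inch '[[1,0,-0.003,0,0],[1,0,-0.006,0,0],[1,0,-0.009,0,0],[1,0,-0.012,0,0],[1,0,-0.015,0,0]]'
python3 -c "
from h import *
goto(jig(-.0005,-.230,.021))
p=cam('scene');save(p,'s5.png',(265,160,395,250),6)
"
```

```text
time: 10.37
eef_pos: [0.5393, -0.1931, 0.0244]
tcp_rot: [0.999, -0.035, -0.002, -0.001]
contact_force: [-0.6, -0.8, -0.9]
opening: -0.001
finger_force: 0.0
time: 10.78
eef_pos: [0.5422, -0.1736, 0.0269]
tcp_rot: [0.999, -0.035, 0.001, 0.0]
contact_force: [-0.3, -0.8, 0.4]
opening: 0.004
finger_force: 0.0
time: 11.2
eef_pos: [0.5427, -0.1593, 0.026]
tcp_rot: [0.999, -0.036, -0.0, -0.0]
contact_force: [0.7, -0.6, -0.0]
opening: -0.0
finger_force: 0.0
t 11.2 eef [ 0.5427 -0.1593  0.026 ] q [-0.465  0.308  1.969  0.     0.865  1.178] F [ 0.7 -0.6 -0. ] T [ 0.04 -0.    0.01] open -0.0004194662999925644 0.0
tool shift mm [ -3.7 -29.8   5. ]  tool y heading -94.14 tool z [-1.e-04  1.e-04 -1.e+00]
```

View pics/s5.png

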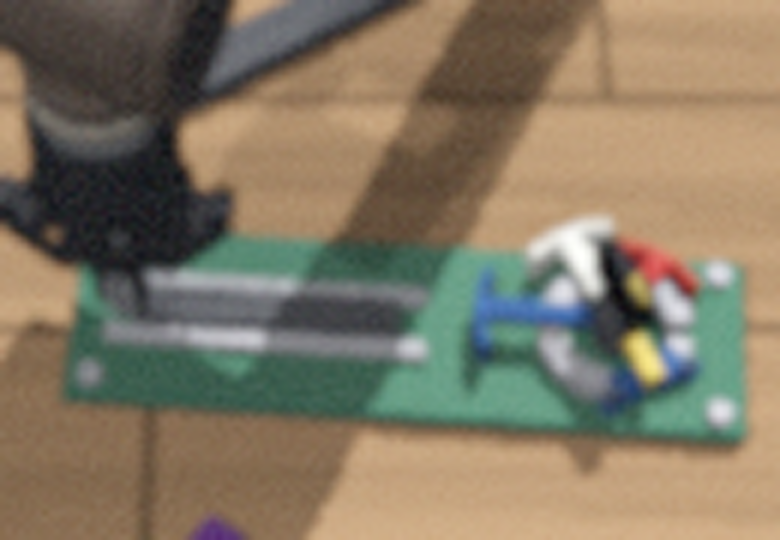

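The picture shows the tip over the bar's rear end and slightly too high (z 26 mm). I'll back off, lower and push.

```bash
python3 -m inch '[[1,-0.001,0.008,0,0],[1,-0.003,0.015,0,0],[1,-0.0037,0.022,0,0],[1,-0.0037,0.022,0.0025,0],[1,-0.0037,0.022,0.0052,0]]'
python3 -m inch '[[1,0,0,0,0]]'
python3 -c "
from h import *
goto(jig(-.0005,-.230,.0205))
"
```

```text
time: 11.67
eef_pos: [0.5375, -0.1823, 0.0209]
tcp_rot: [0.999, -0.037, 0.0, 0.0]
contact_force: [0.2, 0.1, -0.3]
opening: -0.001
finger_force: 0.0
time: 11.75
eef_pos: [0.5369, -0.1814, 0.02]
tcp_rot: [0.999, -0.036, -0.001, -0.0]
contact_force: [-0.2, -0.0, -0.0]
opening: 0.002
finger_force: 0.0
t 11.75 eef [ 0.5369 -0.1814  0.02  ] q [-0.505  0.321  1.966  0.     0.856  1.139] F [-0.2 -0.  -0. ] T [ 0.02  0.02 -0.01] open 0.002004143733791856 0.0
tool shift mm [  0.5 -52.2  -0.4]  tool y heading -94.18 tool z [-1.2e-03  8.0e-04 -1.0e+00]
```

```bash
python3 -m inch '[[1,0,-0.004,-0.0003,0],[1,0,-0.008,-0.0003,0],[1,0,-0.012,-0.0003,0],[1,0,-0.016,-0.0003,0],[1,0,-0.020,-0.0003,0]]'
python3 -m inch '[[1,0,-0.003,0,0],[1,0,-0.006,0,0],[1,0,-0.009,0,0],[1,0,-0.012,0,0],[1,0,-0.012,0,0]]'
python3 -c "
from h import *
goto(jig(-.0005,-.230,.0205))
p=cam('scene');save(p,'s6.png',(265,160,395,250),6)
"
```

```text
time: 12.17
eef_pos: [0.539, -0.1606, 0.0212]
tcp_rot: [0.999, -0.036, 0.0, 0.0]
contact_force: [-0.6, -0.5, -0.3]
opening: -0.002
finger_force: 0.0
time: 12.58
eef_pos: [0.5398, -0.1488, 0.0212]
tcp_rot: [0.999, -0.036, 0.0, -0.0]
contact_force: [-0.1, 0.2, 0.3]
opening: 0.005
finger_force: 0.0
t 12.5833 eef [ 0.5398 -0.1488  0.0212] q [-0.45   0.306  1.983  0.     0.853  1.192] F [-0.1  0.2  0.3] T [ 0.08  0.08 -0.01] open 0.004647712919347036 0.0
tool shift mm [ -0.  -19.5   0.7]  tool y heading -94.12 tool z [ 1.e-04  3.e-04 -1.e+00]
```

View pics/s6.png

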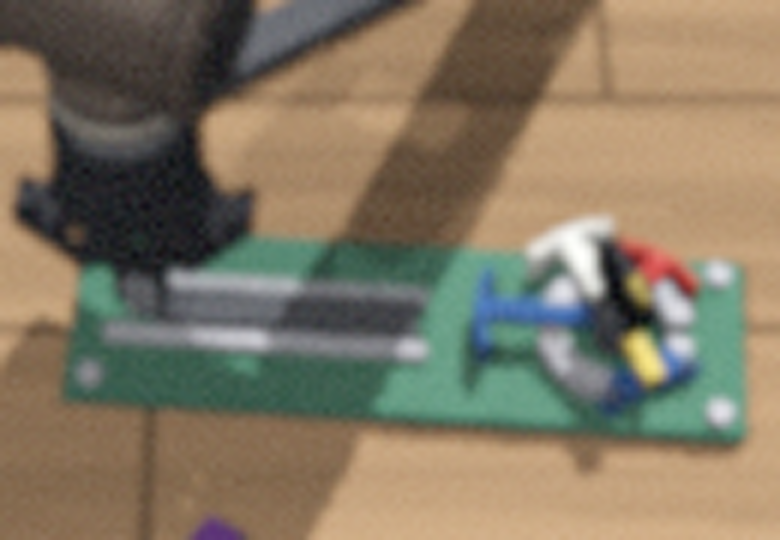

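The bar front moved from (405,312) to about (422,315), so the push works.

```bash
python3 -m inch '[[1,0,-0.004,0.0003,0],[1,0,-0.008,0.0006,0],[1,0,-0.012,0.0006,0],[1,0,-0.016,0.0006,0],[1,0,-0.019,0.0006,0]]'
python3 -m inch '[[1,0,-0.001,0,0],[1,0,-0.002,0,0],[1,0,-0.0025,0,0],[1,0,-0.0025,0,0]]'
python3 -c "
from h import *
goto(jig(-.0005,-.2235,.0205))
p=cam('scene');save(p,'s7.png',(290,170,390,240),7.8)
"
```

```text
time: 13.05
eef_pos: [0.5414, -0.1301, 0.0208]
tcp_rot: [0.999, -0.036, 0.0, 0.0]
contact_force: [-0.2, -2.3, 2.0]
opening: 0.001
finger_force: 1.2
time: 13.38
eef_pos: [0.5413, -0.1277, 0.0204]
tcp_rot: [0.999, -0.036, -0.0, -0.0]
contact_force: [0.7, -1.0, 2.0]
opening: 0.002
finger_force: 0.6
t 13.3833 eef [ 0.5413 -0.1277  0.0204] q [-0.414  0.3    1.993  0.     0.849  1.229] F [ 0.7 -1.   2. ] T [-0.17 -0.08 -0.04] open 0.002022696608529225 0.5838094465434551
tool shift mm [ 0.  -4.8 -0.1]  tool y heading -94.14 tool z [-1.e-04  3.e-04 -1.e+00]
```

View pics/s7.png

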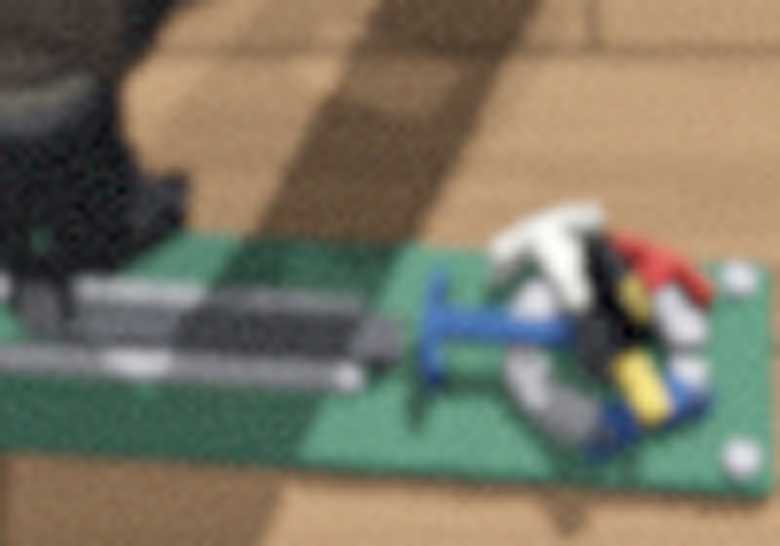

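The bar front at (405,340) is about 5 mm short of the stop at (418,340). From here I'll go in small steps and watch the force.

```bash
python3 -m inch '[[1,0,-0.001,0,0],[1,0,-0.002,0,0],[1,0,-0.003,0,0]]'
python3 -m inch '[[1,0,-0.0005,0,0],[1,0,-0.001,0,0]]'
python3 -m inch '[[1,0,-0.0005,0,0],[1,0,-0.001,0,0]]'
python3 -c "
from h import *
goto(jig(-.0005,-.2235,.0205))"
```

```text
time: 13.68
eef_pos: [0.5414, -0.1249, 0.0204]
tcp_rot: [0.999, -0.036, -0.0, -0.0]
contact_force: [-0.5, -1.6, 0.4]
opening: 0.003
finger_force: 0.8
time: 13.85
eef_pos: [0.5415, -0.1237, 0.0204]
tcp_rot: [0.999, -0.036, -0.0, -0.0]
contact_force: [0.4, -1.1, -0.1]
opening: 0.001
finger_force: 0.7
time: 14.02
eef_pos: [0.5415, -0.1228, 0.0204]
tcp_rot: [0.999, -0.036, -0.0, -0.0]
contact_force: [0.1, -0.7, 0.8]
opening: 0.001
finger_force: 0.7
t 14.0167 eef [ 0.5415 -0.1228  0.0204] q [-0.406  0.299  1.995  0.     0.849  1.237] F [ 0.1 -0.7  0.8] T [-0.18  0.05  0.01] open 0.0013373486872538562 0.6541045010089874
tool shift mm [ 0.2  0.1 -0.1]  tool y heading -94.14 tool z [-4.e-04  2.e-04 -1.e+00]
```

```bash
python3 -m inch '[[1,0,-0.0005,0,0],[1,0,-0.0008,0,0]]'
python3 -m inch '[[1,0,-0.0004,0,0],[1,0,-0.0007,0,0]]'
```

```text
time: 14.18
eef_pos: [0.5416, -0.122, 0.0204]
tcp_rot: [0.999, -0.036, -0.0, -0.0]
contact_force: [0.1, -1.2, -0.4]
opening: 0.002
finger_force: 0.6
time: 14.35
eef_pos: [0.5417, -0.1213, 0.0204]
tcp_rot: [0.999, -0.036, -0.0, -0.0]
contact_force: [-0.5, -1.4, -0.9]
opening: 0.002
finger_force: 0.5
```

```bash
python3 -c "
from h import *
goto(jig(-.0005,-.2235,.0205))
p=cam('scene');save(p,'s8.png',(310,185,380,235),11)"
```

```text
t 14.35 eef [ 0.5417 -0.1213  0.0204] q [-0.403  0.298  1.995  0.     0.849  1.24 ] F [-0.5 -1.4 -0.9] T [-0.2   0.03  0.  ] open 0.002151508232673139 0.5306777358055115
tool shift mm [ 0.1  1.6 -0.1]  tool y heading -94.14 tool z [-3.e-04  2.e-04 -1.e+00]
```

View pics/s8.png

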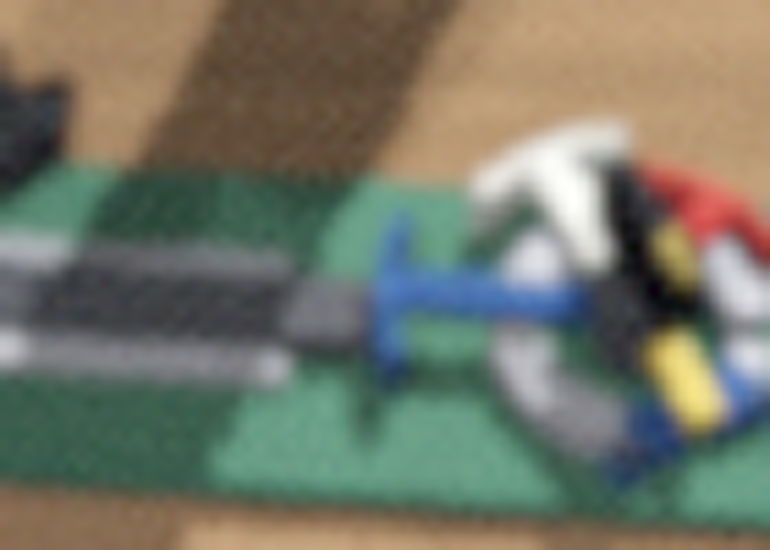

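The bar end at (370,320) is almost on the stop at (375,320). I've now viewed 11 pictures, one over the limit of 10, so I won't view any more and will finish by force.

```bash
python3 -m inch '[[1,0,-0.0003,0,0],[1,0,-0.0005,0,0]]'
python3 -m inch '[[1,0,-0.0003,0,0],[1,0,-0.0005,0,0]]'
```

```text
time: 14.57
eef_pos: [0.5417, -0.1208, 0.0204]
tcp_rot: [0.999, -0.036, -0.0, -0.0]
contact_force: [-0.7, -1.8, 0.2]
opening: 0.001
finger_force: 0.5
time: 14.73
eef_pos: [0.5418, -0.1204, 0.0205]
tcp_rot: [0.999, -0.036, -0.0, -0.0]
contact_force: [-0.6, -1.3, -0.9]
opening: -0.001
finger_force: 0.5
```

```bash
python3 -m inch '[[1,0,-0.0003,0,0],[1,0,-0.0005,0,0]]'
python3 -m inch '[[1,0,-0.0003,0,0],[1,0,-0.0005,0,0]]'
```

```text
time: 14.9
eef_pos: [0.5419, -0.1201, 0.0205]
tcp_rot: [0.999, -0.036, -0.0, 0.0]
contact_force: [-0.7, -2.2, -1.2]
opening: -0.003
finger_force: 1.2
time: 15.07
eef_pos: [0.542, -0.12, 0.0206]
tcp_rot: [0.999, -0.036, 0.0, 0.001]
contact_force: [-0.3, -4.3, -2.0]
opening: 0.001
finger_force: 2.2
```

```bash
python3 -m inch '[[1,0,-0.0003,0,0],[1,0,-0.0005,0,0]]'
```

```text
time: 15.23
eef_pos: [0.5423, -0.12, 0.0208]
tcp_rot: [0.999, -0.036, 0.0, 0.001]
contact_force: [-0.1, -6.3, -0.7]
opening: 0.0
finger_force: 3.0
```

The force rises and the tool stalls: the bar is on the stop. Retreating and checking the bar front.

```bash
python3 -m inch '[[1,0,0.002,0,0],[1,0,0.008,0,0],[1,0,0.018,0,0],[1,0,0.025,-0.01,0],[1,0,0.025,-0.05,0]]'
python3 -m inch '[[1,0,0,-0.04,0],[1,0,0,-0.08,0],[1,0,0,-0.1,0],[1,0,0,-0.1,0]]'
python3 -c "
from h import *
goto(jig(0,-.25,.2))
for n in ('scene','top'):
  p=cam(n); g=p['pixels'].astype(int); print(n)
  for y in np.arange(-.09,-.06,.002):
    u=proj(p,jig(0,y,.024)); a,b=np.round(u).astype(int); print(round(y,3),g[b,a], end=' ')
  for r in ctrl.tip_of('bar_front',p)+ctrl.tip_of('bar_rear',p):
    X=tojig(atz(p,r['at'],.018))
    if abs(X[0])<.03: print('\nbar pt',round(r['score'],2),X.round(4))
"
```

```text
time: 15.65
eef_pos: [0.5354, -0.1432, 0.065]
tcp_rot: [0.999, -0.037, -0.006, -0.003]
contact_force: [-0.5, 1.2, 0.0]
opening: 0.002
finger_force: 0.0
time: 15.98
eef_pos: [0.5438, -0.146, 0.1788]
tcp_rot: [0.999, -0.036, 0.006, 0.002]
contact_force: [0.9, -0.9, 1.7]
opening: -0.0
finger_force: 0.0
t 15.9833 eef [ 0.5438 -0.146   0.1788] q [-4.430e-01  8.300e-02  1.910e+00  1.000e-03  1.134e+00  1.201e+00] F [ 0.9 -0.9  1.7] T [ 0.01 -0.01 -0.02] open -0.00013987588575892782 0.0
tool shift mm [ -3.1   3.7 -21.2]  tool y heading -94.17 tool z [ 0.0125 -0.0053 -0.9999]
scene
-0.09 [116 119 124] -0.088 [116 119 124] -0.086 [117 120 125] -0.084 [118 119 125] -0.082 [118 119 125] -0.08 [102 105 110] -0.078 [ 81  94 122] -0.076 [ 81  94 122] -0.074 [ 73 103 158] -0.072 [ 73 103 158] -0.07 [ 81 119 174] -0.068 [ 76 117 154] -0.066 [ 76 117 154] -0.064 [ 73 114 139] -0.062 [ 65 104 130] 
bar pt 0.85 [-0.0026 -0.0793]

bar pt 0.87 [-0.0158 -0.2259]

bar pt 0.32 [0.01   0.0119]
top
-0.09 [85 88 92] -0.088 [86 88 92] -0.086 [86 88 92] -0.084 [85 88 91] -0.082 [85 88 91] -0.08 [76 80 88] -0.078 [76 80 88] -0.076 [ 61  75 107] -0.074 [ 51  86 145] -0.072 [ 51  86 145] -0.07 [ 53  94 159] -0.068 [ 53  94 159] -0.066 [ 51  92 156] -0.064 [ 51  92 156] -0.062 [ 49  89 151] 
bar pt 0.43 [0.021  0.0117]

bar pt 0.41 [-0.0032 -0.0711]
```

In both cameras the bar now runs straight into the blue stop at about y -0.076, with no green gap between them, and the robot is clear.

```bash
python3 -m inch '[[1,0,0,0,0],[1,0,0,0,0],[1,0,0,0,0]]' && python3 -c "
from plant import ctrl
print(ctrl.sign_off())"
```

```text
time: 16.53
eef_pos: [0.5398, -0.1437, 0.1696]
tcp_rot: [0.999, -0.036, -0.001, -0.0]
contact_force: [-0.0, -1.2, 0.1]
opening: -0.003
finger_force: 0.0
the job is handed in; nothing more can be done
None
```

The job is handed in at 16.5 s: the knob is fully down in the blue saddle's slot, the bar's end rests against the blue stop (about 6 N at contact), and the arm is clear and never went near the horseshoe, nail box or hammer; I viewed 11 pictures against the limit of 10.

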